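Put the loose doming punches back in the stand

ROBOT

A 6-joint arm with a two-finger parallel gripper is mounted at the origin on the work surface. World frame = base frame: x ahead of the robot, y to its left, z up, the work surface at z = 0. Lengths are in mm, angles in degrees, forces in N, time in s.
With the tool pointing down it reaches from about 425 to 1125 mm from the base axis. Payload 14.9 kg.
Tool frame: the origin (TCP) lies at the centre of the arm's flange, where the gripper is bolted on; the fingertips stand 191 mm ahead of it and the grasp point (between the pads) lies 172 mm ahead of it; z points along the fingers, y is the line along which they close (so a half turn about z gives the same grasp; the last joint's range is limited). The gripper opens to 91 mm and grips with 3 to 60 N. Pads are 32 mm wide; open, the fingers measure 118 mm over their backs; the gripper's body (76 mm by 178 mm) begins 60 mm behind the grasp point.
Start: joints at [62.263, 21.709, 99.362, -0, 58.929, -1.908], TCP at [304.989, 630.08, 404.732] pointing down, gripper open.
Joint ranges: [-158.91, 158.91], [-42.39, 125.64], [0.06, 152.35], [-60.88, 240.88], [17.5, 164.5], [-176.32, 176.32]. Speed limits (degrees/s): [108.29, 108.29, 136.94, 180, 180, 180].

INTERFACE

Orientations are given as a 3x3 rotation matrix whose columns are the frame's x, y, z axes.
In Python, from station import arm gives the robot as it stands. The module is installed in compiled form; this text tells all that it offers.
- The arm moves only by the shell command python3 -m creep 'ROWS' [FORCE]. ROWS is JSON, a list that holds one entry, the list of rows, each a list of 5 numbers: the opening, from 0 (shut) to 1 (fully open), then the shift along the world's x, y, z in cm, then the turn about the world's z in rad. In form: [[[grip, dx, dy, dz, turn], ...]]. A call has exactly 8 rows; each row shifts and turns the commanded pose from where the row before left it; what a row does not reach is not made up. A row lasts 1/12 s, in which the tool goes at most 41.7 mm and 7.16 degrees, less where a joint would pass 70% of its speed; a pose out of reach is approached as far as the arm can. A call with a gripper value outside its range is refused whole. The fingers move at their own pace and stop on an object; FORCE is the grip in N (left out, the last holds). Time passes only in rows, so rows that do not move let the fingers close, or fill a call up. It gives the time, the measured TCP pose, the force, the opening and the grip force at its end, in the units of the state.
- arm.get_obs(): the state, without advancing time (a new reading comes with each control period).
- arm.get_image(name): name is "scene" or "top" or "wrist"; returns a dict with "color" (400x640x3 uint8, blue, green, red), "range_z" (400x640 float32, mm along the optical axis (not along the pixel's ray), 0 where there is no reading), "fx", "fy", "cx", "cy" (pixels), "position" and "attitude" of the camera in the world; the wrist camera has in their place "T_tool_cam" (4x4, takes a point from camera to tool coordinates, whose origin is the TCP and whose axes are the flange's). Camera axes: x right, y up, looking along -z (the intrinsics and any distortion apply to the point x, -y, -z); pixel columns grow to the right and rows downward; lengths in mm; the calibration is good to about 2 mm. A picture is of the moment at which its call begins: read the wrist's pose just before it.
- arm.hand_in(): hands the job in; it is judged then, once.
The state is a dict: "time": time; "qpos": joint angles; "joint_vel": joint speeds; "tau": joint torques, N m; "eef_pos": TCP position; "orientation": TCP orientation; "force": force on the tool from outside, world axes, zero at the start; "wrist_torque": the same for the moment, N m; "grip_width": finger opening in mm; "gripper_force": force on a finger pad.
Only numpy, scipy, OpenCV 4.12 (cv2) and the standard library are available. Lean on these libraries where they do the work, as an engineer would, in place of code of your own. Each camera call takes 0.05 s, during which the arm holds its last target. There are 200 camera calls.

TASK

Two steel doming punches have been left standing on the jeweller's bench. Put each one away, foot down, in an empty socket of the wooden punch stand, pushed fully home, and leave the punches already in the stand and the other things on the bench where they are.

Things in the scene. Friction and masses are not known exactly. Their poses are not given: they have to be found in the camera images.
- loose_1: A loose steel doming punch standing upright on the bench at the start, to be put away. Total height 106 mm: a plain round shank 20 mm in diameter from the foot up to 82 mm (last 2 mm of the foot bevelled), then a thin neck and a ball head 17 to 19 mm across. About 0.24 kg. Origin: centre of the foot (underside); z points up along the shank to the ball.
- loose_2: A loose steel doming punch standing upright on the bench at the start, to be put away. Total height 106 mm: a plain round shank 20 mm in diameter from the foot up to 82 mm (last 2 mm of the foot bevelled), then a thin neck and a ball head 17 to 19 mm across. About 0.24 kg. Origin: centre of the foot (underside); z points up along the shank to the ball.
- kept_1: A doming punch of the same make and size (shank 20 mm, height 106 mm) that already stands fully home in one of the five sockets; stays there. Its ball top is then 116 mm above the bench. Origin: centre of the foot; z up.
- kept_2: A doming punch of the same make and size (shank 20 mm, height 106 mm) that already stands fully home in one of the five sockets; stays there. Its ball top is then 116 mm above the bench. Origin: centre of the foot; z up.
- kept_3: A doming punch of the same make and size (shank 20 mm, height 106 mm) that already stands fully home in one of the five sockets; stays there. Its ball top is then 116 mm above the bench. Origin: centre of the foot; z up.
- stand: Fixed punch stand: dark base board 66 x 304 x 6 mm with five light wooden socket blocks in one straight row along its y, 58 mm from hole to hole. Three sockets hold a kept punch, two are empty; which places are empty varies. Origin: centre of the board's underside, on the bench; y along the row, z up.
- socket_a_hole0 (a point): Mouth centre of one of the five identical sockets, 52 mm above the bench, z up: round hole 22 mm wide, 42 mm deep, in the top of a fixed wooden block 54 x 54 mm. A punch fully home has its foot 42 mm below this point and 64 mm standing out. Full or empty: see where the kept punches are.
- socket_b_hole0 (a point): Mouth centre of one of the five identical sockets, 52 mm above the bench, z up: round hole 22 mm wide, 42 mm deep, in the top of a fixed wooden block 54 x 54 mm. A punch fully home has its foot 42 mm below this point and 64 mm standing out. Full or empty: see where the kept punches are.
- socket_c_hole0 (a point): Mouth centre of one of the five identical sockets, 52 mm above the bench, z up: round hole 22 mm wide, 42 mm deep, in the top of a fixed wooden block 54 x 54 mm. A punch fully home has its foot 42 mm below this point and 64 mm standing out. Full or empty: see where the kept punches are.
- socket_d_hole0 (a point): Mouth centre of one of the five identical sockets, 52 mm above the bench, z up: round hole 22 mm wide, 42 mm deep, in the top of a fixed wooden block 54 x 54 mm. A punch fully home has its foot 42 mm below this point and 64 mm standing out. Full or empty: see where the kept punches are.
- socket_e_hole0 (a point): Mouth centre of one of the five identical sockets, 52 mm above the bench, z up: round hole 22 mm wide, 42 mm deep, in the top of a fixed wooden block 54 x 54 mm. A punch fully home has its foot 42 mm below this point and 64 mm standing out. Full or empty: see where the kept punches are.
- dapping_block: Bystander: brass cube, 50 mm, 0.8 kg, loose on the bench. Origin: centre of the underside.
- hammer: Bystander: hammer 240 mm long lying on the bench. Origin: middle of its length, underside; x from the handle to the head.
- jar: Bystander: small glass jar with a green cap, 60 mm in diameter, 75 mm tall, loose. Origin: centre of the underside.

How it is judged (in metres and radians):
At the end, for the whole second after the job is handed in: Each of the two loose punches stands in its own one of the two empty sockets, foot at least 39 mm below the mouth (3 mm from the bottom at most), centred within 3 mm, tilted less than 0.08 rad, at rest; the three kept punches are still home in their sockets in the same way ((((horizontal distance between loose_1 and socket_d_hole0 below 0.003 m and z of loose_1 in the frame of socket_d_hole0 below -0.039 m and angle between loose_1's own z axis and vertical below 0.08 rad) and (horizontal distance between loose_2 and socket_e_hole0 below 0.003 m and z of loose_2 in the frame of socket_e_hole0 below -0.039 m and angle between loose_2's own z axis and vertical below 0.08 rad)) or ((horizontal distance between loose_1 and socket_e_hole0 below 0.003 m and z of loose_1 in the frame of socket_e_hole0 below -0.039 m and angle between loose_1's own z axis and vertical below 0.08 rad) and (horizontal distance between loose_2 and socket_d_hole0 below 0.003 m and z of loose_2 in the frame of socket_d_hole0 below -0.039 m and angle between loose_2's own z axis and vertical below 0.08 rad))) and horizontal distance between kept_1 and socket_a_hole0 below 0.003 m and z of kept_1 in the frame of socket_a_hole0 below -0.039 m and angle between each of kept_1, kept_2, kept_3's own z axis and vertical below 0.08 rad and horizontal distance between kept_2 and socket_b_hole0 below 0.003 m and z of kept_2 in the frame of socket_b_hole0 below -0.039 m and horizontal distance between kept_3 and socket_c_hole0 below 0.003 m and z of kept_3 in the frame of socket_c_hole0 below -0.039 m and linear speed of each of loose_1, loose_2 below 0.02 m/s); the robot touches nothing.
It fails at once if a punch already in the stand is pulled out or shifted by more than 12 mm (distance of any of kept_1, kept_2, kept_3 from where it was at the start of the episode above 0.012 m).
It fails at once if the brass block, the hammer or the jar is moved by more than 20 mm (distance of any of dapping_block, hammer, jar from where it was at the start of the episode above 0.02 m).
It also fails if it takes over 69 s, if anything falls off the work surface, if the arm or the gripper's body presses on something with over 40 N, if the wrist force passes 120 N, or if a joint passes its speed limit or range.

## Working session

There is one attempt and no reset: what is moved stays moved. The work goes in short steps, Python scripts to look and compute and a shell command to move; the robot and the scene stay as the last step left them, time stands still between calls to the robot, and variables do not carry over. Pictures are saved under pics/ and viewed, at most 10 in all, crops included, and the job is handed in when it is done.

```bash
mkdir -p pics
cat > h.py <<'E'
import numpy as np, cv2
from station import arm
def grab(n):
    o=arm.get_obs(); im=arm.get_image(n)
    if n=="wrist":
        T=np.eye(4); T[:3,:3]=np.array(o["orientation"]); T[:3,3]=o["eef_pos"]
        M=T@np.array(im["T_tool_cam"])
    else:
        M=np.eye(4); M[:3,:3]=np.array(im["attitude"]); M[:3,3]=im["position"]
    im["M"]=M; return im
def cloud(im):
    z=im["range_z"]; v,u=np.mgrid[:z.shape[0],:z.shape[1]]
    p=np.stack([(u-im["cx"])/im["fx"]*z,-(v-im["cy"])/im["fy"]*z,-z],-1)
    P=p@im["M"][:3,:3].T+im["M"][:3,3]; P[z<=0]=np.nan; return P
E
python3 - <<'E'
from h import *
for n in ["scene","top"]:
    im=grab(n); cv2.imwrite(f"pics/{n}0.png",im["color"]); np.save(f"{n}0.npy",cloud(im))
    print(n,[k for k in im],im["M"].round(2).tolist(),im["fx"],im["fy"],im["cx"],im["cy"])
    for k in im:
        if k not in("color","range_z","M"):print(k,im[k])
print(arm.get_obs())
E
```

```text
scene ['color', 'range_z', 'fx', 'fy', 'cx', 'cy', 'position', 'attitude', 'M'] [[-0.49, -0.51, 0.71, 1162.18], [0.87, -0.28, 0.39, 315.8], [0.0, 0.81, 0.58, 584.94], [0.0, 0.0, 0.0, 1.0]] 372.39163136857337 372.39163136857337 317.35289113623156 195.5367188099913
fx 372.39163136857337
fy 372.39163136857337
cx 317.35289113623156
cy 195.5367188099913
position [1162.18341534  315.80282601  584.93647676]
attitude [[-0.48608301 -0.50602161  0.71250645]
 [ 0.87390798 -0.28411929  0.39441232]
 [ 0.00285567  0.81438219  0.58032188]]
top ['color', 'range_z', 'fx', 'fy', 'cx', 'cy', 'position', 'attitude', 'M'] [[-0.01, 0.99, -0.12, 419.24], [-1.0, -0.01, 0.02, -9.84], [0.02, 0.12, 0.99, 1111.13], [0.0, 0.0, 0.0, 1.0]] 407.9814575402255 407.9814575402255 317.3614982719502 190.31167852919617
fx 407.9814575402255
fy 407.9814575402255
cx 317.3614982719502
cy 190.31167852919617
position [ 419.23817892   -9.8432956  1111.13164795]
attitude [[-0.00842059  0.99309054 -0.11704815]
 [-0.99971684 -0.00575544  0.02308911]
 [ 0.02225591  0.11720943  0.99285781]]
{'time': 0.1, 'qpos': array([ 6.22627098e+01,  2.17353979e+01,  9.93924741e+01,  1.08568807e-03,
        5.89278974e+01, -1.90844844e+00]), 'joint_vel': array([ 0.09790117, -0.01017174, -0.03906481, -0.03520934, -0.04121742,
       -0.04440715]), 'tau': array([-7.11078155e-04, -7.65023518e+01, -4.35293841e+01,  6.51945057e-02,
        3.98431427e-02, -4.71047670e-06]), 'eef_pos': array([304.90972724, 629.91540711, 404.15329994]), 'orientation': array([[-9.00095294e-01,  4.35692832e-01, -4.67384586e-04],
       [ 4.35693080e-01,  9.00094890e-01, -8.53958495e-04],
       [ 4.86268818e-05, -9.72280252e-04, -9.99999526e-01]]), 'force': array([-0.32707551,  0.15691608, -0.2462124 ]), 'wrist_torque': array([-0.0484429 ,  0.04162114, -0.00923431]), 'gripper_force': 0.0, 'grip_width': 90.89159792718314}
```

View pics/scene0.png

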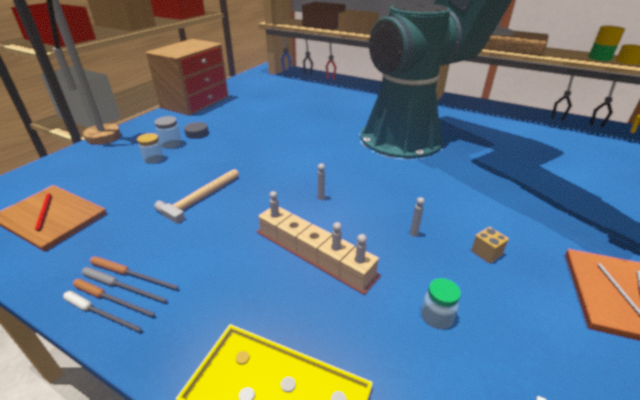

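View pics/top0.png

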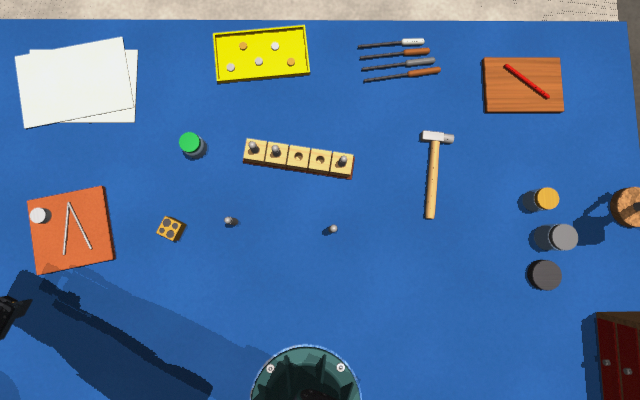

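The scene view shows the stand with empty holes at (294,225) and (315,235), and loose punches at (321,180) and (417,215). In the top view the holes are at (298,156) and (320,159), and the loose punches at (230,220) and (333,229). The kept punches are at (254,148), (277,152) and (343,161).

Run:
```python
from h import *
for n in ["top","scene"]:
    P=np.load(n+"0.npy").reshape(-1,3); P=P[~np.isnan(P[:,0])]
    print(n,len(P))
    m=(P[:,0]>250)&(P[:,0]<700)&(abs(P[:,1])<400)
    b=P[m]; print("bench z",np.median(b[:,2]))
    # block tops
    t=b[(b[:,2]>46)&(b[:,2]<58)&(b[:,0]>420)&(b[:,1]>-120)&(b[:,1]<220)]
    r=cv2.minAreaRect(t[:,:2].astype(np.float32)); print("tops",len(t),r,np.median(t[:,2]))
    h=b[(b[:,2]>80)&(b[:,2]<130)]
    q=((h[:,:2]-[200,-400])/3).astype(int); I=np.zeros((180,280),np.uint8); I[q[:,0],q[:,1]]=1
    k,L=cv2.connectedComponents(cv2.dilate(I,np.ones((3,3))))
    for i in range(1,k):
        c=h[L[q[:,0],q[:,1]]==i]; print(len(c),np.median(c,0).round(1),c.min(0).round(1),c.max(0).round(1))
```

```text
top 254971
bench z -1.2957241070896544
tops 1701 ((550.979248046875, 29.59375762939453), (282.333984375, 229.6402587890625), 81.65440368652344) 50.41128921347081
48 [444.3 -71.2 101. ] [434.9 -81.6  81.3] [451.9 -63.8 106.5]
50 [466.1 187.2  99.7] [456.9 180.7  80.2] [474.4 197.3 106.2]
58 [613.5 -97.6 108.8] [ 607.4 -107.3   81.8] [623.4 -89.4 114.8]
61 [641.3  71.5 109.2] [635.   63.1  81.2] [652.8  80.7 117.6]
62 [650.7 128.4 109. ] [643.6 121.   83.2] [663.  137.1 115.7]
scene 255008
bench z -0.23320027430412438
tops 2152 ((557.5314331054688, 38.97222900390625), (296.353515625, 224.78155517578125), 80.99109649658203) 51.25233438928194
70 [452.3 -66.6  94.8] [443.1 -76.6  80.1] [459.6 -59.8 105.3]
87 [474.  193.8  92.2] [463.6 183.6  80.2] [481.5 202.4 106.4]
115 [625.2 -91.9  94.9] [ 613.4 -104.    80.7] [631.3 -86.2 116.5]
152 [653.   78.4  95.1] [641.9  65.8  80.1] [658.9  85.4 115.8]
165 [663.2 134.8  96.3] [652.3 124.   80.5] [667.6 143.  115.9]
```

```bash
python3 -m creep '[[[1,1.3,-3.3,0,-0.08],[1,1.3,-3.3,0,-0.08],[1,1.3,-3.3,0,-0.08],[1,1.3,-3.3,0,-0.08],[1,1.3,-3.3,0,-0.08],[1,1.3,-3.3,0,-0.08],[1,1.3,-3.3,0,-0.08],[1,1.3,-3.3,0,-0.08]]]' 20
python3 -m creep '[[[1,1.3,-3.3,0,-0.08],[1,1.3,-3.3,0,-0.08],[1,1.3,-3.3,0,-0.08],[1,1.3,-3.3,0,-0.08],[1,1.3,-3.3,0,-0.08],[1,1.3,-3.3,0,-0.08],[1,1.3,-3.3,0,-0.08],[1,0,0,0,0]]]' 20
python3 - <<'E'
from h import *
im=grab("wrist"); print(np.array(im["T_tool_cam"]).round(3).tolist(),im["fx"],im["cx"],im["cy"],im.keys())
cv2.imwrite("pics/w1.png",im["color"]); P=cloud(im); np.save("w1.npy",P); np.save("w1M.npy",im["M"])
o=arm.get_obs();print(o["time"],o["eef_pos"],o["orientation"].round(3).tolist(),o["qpos"])
E
```

```text
time: 0.77
eef_pos: [409.1, 364.4, 404.6]
orientation: [[-0.458, 0.889, -0.0], [0.889, 0.458, -0.0], [-0.0, -0.0, -1.0]]
force: [0.5, -0.2, -0.2]
grip_width: 91.1
gripper_force: 0.0
time: 1.43
eef_pos: [501.3, 131.1, 404.7]
orientation: [[0.088, 0.996, 0.0], [0.996, -0.088, -0.001], [-0.001, 0.0, -1.0]]
force: [-0.3, 1.0, 0.1]
grip_width: 91.0
gripper_force: 0.0
[[0.001, 0.955, 0.297, 84.625], [1.0, -0.001, 0.001, -0.917], [0.001, 0.297, -0.955, 20.741], [0.0, 0.0, 0.0, 1.0]] 360.5550216917138 322.23293987766533 200.9851836254399 dict_keys(['color', 'range_z', 'fx', 'fy', 'cx', 'cy', 'T_tool_cam', 'M'])
1.4833 [500.66296537 132.80018229 404.6111337 ] [[0.084, 0.996, -0.0], [0.996, -0.084, -0.0], [-0.0, -0.0, -1.0]] [ 1.22785199e+01  5.16820887e+00  1.20294639e+02 -9.56352423e-03
  5.45490252e+01  1.71309361e+01]
```

View pics/w1.png

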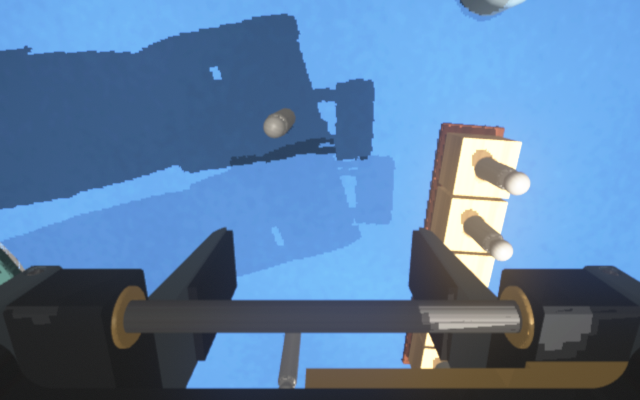

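The wrist view shows the loose +y punch with its head at (275,125), the two +y kept punches at (515,183) and (501,250), and the other loose punch at (288,380).

```bash
cat >> h.py <<'E'
from scipy.optimize import least_squares
def shank(P,g,zlo,zhi,r=10):
    P=P.reshape(-1,3); P=P[~np.isnan(P[:,0])]; g=np.array(g,float)
    a=P[(np.hypot(*(P[:,:2]-g).T)<22)]
    s=a[(a[:,2]>zlo)&(a[:,2]<zhi)]
    f=least_squares(lambda c:np.hypot(*(s[:,:2]-c).T)-r,g,loss="soft_l1",f_scale=1.)
    h=a[a[:,2]>zhi+14]
    return f.x.round(1),len(s),np.abs(f.fun).mean().round(2),np.percentile(a[:,2],99).round(1)
E
python3 - <<'E'
from h import *
G=dict(A=(448,-69),B=(470,190),k1=(619,-95),k2=(647,75),k3=(657,131.5))
for n in ["top0","scene0","w1"]:
    P=np.load(n+".npy")
    for k,g in G.items():
        try: print(n,k,*shank(P,g,*( (8,78) if k in"AB" else (58,88))))
        except Exception as e: print(n,k,e)
P=np.load("w1.npy").reshape(-1,3);print("bench",np.nanmedian(P[(P[:,2]<20)],0))
E
```

```text
top0 A [444.7 -72.5] 11 0.15 104.8
top0 B [466.6 189.9] 35 0.22 105.6
top0 k1 [617.7 -99. ] 20 0.29 114.3
top0 k2 [645.2  72.8] 18 0.27 116.2
top0 k3 [654.3 130.3] 24 0.29 115.0
scene0 A [447.1 -69.8] 155 0.9 104.1
scene0 B [469.3 192.8] 214 0.79 105.1
scene0 k1 [620.1 -96.3] 93 0.66 114.9
scene0 k2 [647.6  75.7] 107 0.54 114.8
scene0 k3 [656.8 132.7] 111 0.53 115.3
w1 A [445.7 -71.6] 700 0.35 97.1
w1 B [467.4 190.6] 164 0.11 313.8
w1 k1 [617.4 -97.9] 9 0.52 58.9
w1 k2 [646.2  73.7] 384 0.3 114.9
w1 k3 [655.5 130.9] 382 0.25 115.2
bench [479.77903851 167.13128492  -0.74837699]
```

```bash
python3 -m creep '[[[1,-1.1,1.9,0,-0.08],[1,-1.1,1.9,0,0],[1,-1.1,1.9,0,0],[1,0,0,-2,0],[1,0,0,-2,0],[1,0,0,-2,0],[1,0,0,-2,0],[1,0,0,0,0]]]' 20
python3 - <<'E'
from h import *
im=grab("wrist"); P=cloud(im); o=arm.get_obs(); print(o["eef_pos"],o["orientation"][:,1])
P[P[...,2]>150]=np.nan
print(shank(P,(467.4,190.6),8,78))
E
```

```text
time: 2.15
eef_pos: [465.4, 192.4, 321.5]
orientation: [[0.158, 0.987, -0.005], [0.987, -0.158, -0.002], [-0.002, -0.005, -1.0]]
force: [-1.0, 0.3, -1.7]
grip_width: 91.4
gripper_force: 0.0
[466.0744407  192.51603263 323.30256312] [ 0.98746184 -0.15782346 -0.00329535]
(array([467.7, 190.5]), 670, np.float64(0.15), np.float64(105.4))
```

```bash
python3 -m creep '[[[1,0.15,-0.2,-1.8,0],[1,0,0,-1.8,0],[1,0,0,-1.8,0],[1,0,0,-1.8,0],[1,0,0,-1.4,0],[1,0,0,0,0],[0,0,0,0,0],[0,0,0,0,0]]]' 25
python3 -m creep '[[[0,0,0,0,0],[0,0,0,0,0],[0,0,0,0,0],[0,0,0,0,0],[0,0,0,0,0],[0,0,0,0,0],[0,0,0,0,0],[0,0,0,0,0]]]' 25
```

```text
time: 2.87
eef_pos: [469.0, 190.5, 240.1]
orientation: [[0.159, 0.987, 0.001], [0.987, -0.159, 0.001], [0.001, 0.001, -1.0]]
force: [-0.0, -0.1, 0.4]
grip_width: 80.6
gripper_force: 0.0
time: 3.53
eef_pos: [468.5, 190.1, 238.7]
orientation: [[0.159, 0.987, -0.0], [0.987, -0.159, -0.0], [-0.0, -0.0, -1.0]]
force: [-0.2, -0.7, 0.2]
grip_width: 27.7
gripper_force: 0.0
```

```bash
python3 -m creep '[[[0,0,0,0,0],[0,0,0,0,0],[0,0,0,0,0],[0,0,0,0,0],[0,0,0,0,0],[0,0,0,0,0],[0,0,0,0,0],[0,0,0,0,0]]]' 40
python3 -m creep '[[[0,0,0,2,0],[0,0,0,2,0],[0,0,0,2,0],[0,0,0,2,0],[0,0,0,2,0],[0,0,0,2,0],[0,0,0,2,0],[0,0,0,0,0]]]' 40
```

```text
time: 4.2
eef_pos: [468.5, 190.1, 238.7]
orientation: [[0.159, 0.987, -0.0], [0.987, -0.159, -0.0], [-0.0, -0.0, -1.0]]
force: [1.1, -0.6, -1.5]
grip_width: 19.1
gripper_force: 40.0
time: 4.87
eef_pos: [469.2, 190.4, 382.0]
orientation: [[0.159, 0.987, 0.004], [0.987, -0.159, 0.002], [0.002, 0.004, -1.0]]
force: [0.9, 0.5, -2.0]
grip_width: 19.3
gripper_force: 40.0
```

```bash
python3 -m creep '[[[0,2,-3,0,0],[0,2,-3,0,0],[0,2,-3,0,0],[0,2,-3,0,0],[0,2,-3,0,0],[0,2,-3,0,0],[0,2,-3,0,0],[0,2,-3,0,0]]]' 40
python3 -m creep '[[[0,0.4,-1,0,0],[0,0,0,0,0],[0,0,0,0,0],[0,0,0,0,0],[0,0,0,0,0],[0,0,0,0,0],[0,0,0,0,0],[0,0,0,0,0]]]' 40
python3 - <<'E'
from h import *
im=grab("wrist"); cv2.imwrite("pics/w2.png",im["color"]); P=cloud(im); np.save("w2.npy",P); np.save("w2M.npy",im["M"]);o=arm.get_obs(); print(o["eef_pos"],o["orientation"][:,1])
for k,g in dict(k1=(618.4,-98.1),k2=(646.2,73.7),k3=(655.5,130.9)).items(): 
    try: print(k,shank(P,g,58,88))
    except Exception as e: print(k,e)
E
```

```text
time: 5.53
eef_pos: [628.9, -51.6, 377.2]
orientation: [[0.16, 0.987, -0.002], [0.987, -0.16, 0.0], [-0.0, -0.002, -1.0]]
force: [0.6, 1.1, -1.6]
grip_width: 19.0
gripper_force: 40.0
time: 6.2
eef_pos: [632.3, -59.4, 378.9]
orientation: [[0.159, 0.987, 0.0], [0.987, -0.159, -0.0], [-0.0, 0.0, -1.0]]
force: [0.1, 0.3, -2.6]
grip_width: 19.4
gripper_force: 40.0
[632.40148099 -59.51891845 378.87127579] [ 9.87305161e-01 -1.58834725e-01  2.23247358e-04]
k1 (array([618.8, -98.1]), 26, np.float64(0.12), np.float64(93.1))
k2 (array([646. ,  73.9]), 155, np.float64(0.12), np.float64(115.3))
k3 index -1 is out of bounds for axis 0 with size 0h.py:22: RuntimeWarning: Mean of empty slice.
  return f.x.round(1),len(s),np.abs(f.fun).mean().round(2),np.percentile(a[:,2],99).round(1)
  ret = ret.dtype.type(ret / rcount)
```

View pics/w2.png

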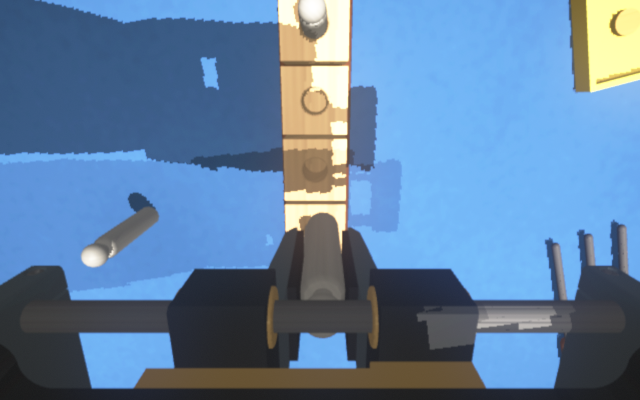

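The wrist view shows the two empty holes at (315,101) and (316,165), the held punch at (322,270), and kept_2's head at (312,10).

```bash
cat >> h.py <<'E'
def hole(im,P,g,ztop=52,d=13.5):
    # fit circle to rim: depth-based: pixels in the hole read below the top face
    v,u=np.mgrid[:400,:640]; M=im["M"]
    r=np.stack([(u-im["cx"])/im["fx"],-(v-im["cy"])/im["fy"],-np.ones(u.shape)],-1)@M[:3,:3].T
    X=M[:3,3]+r*((ztop-M[2,3])/r[...,2])[...,None]
    near=np.hypot(X[...,0]-g[0],X[...,1]-g[1])<24
    m=near&(P[...,2]<ztop-5)&(P[...,2]>0)&(np.hypot(X[...,0]-g[0],X[...,1]-g[1])<16)
    c=X[m][:,:2]
    (cx,cy),R=cv2.minEnclosingCircle(c.astype(np.float32)) if len(c) else ((0,0),0)
    top=near&~m&(abs(P[...,2]-ztop)<6)
    return (round(cx,1),round(cy,1)),round(R,1),len(c),c.mean(0).round(1),np.median(P[top][:,2]).round(1)
E
python3 - <<'E'
from h import *
im=grab("wrist"); P=cloud(im)
for g in [(636.9,16.5),(627.6,-40.7)]: print(hole(im,P,g,50.5),hole(im,P,g,52))
Q=P.reshape(-1,3); Q=Q[~np.isnan(Q[:,0])]
o=arm.get_obs(); c=o["eef_pos"][:2]; print(c)
s=Q[(np.hypot(*(Q[:,:2]-c).T)<13)&(Q[:,2]>120)&(Q[:,2]<225)]
for a in range(130,225,10):
    t=s[(s[:,2]>a)&(s[:,2]<a+10)]
    if len(t)>5:
        f=least_squares(lambda c:np.hypot(*(t[:,:2]-c).T)-10,c,loss="soft_l1"); print(a,len(t),f.x.round(1),t.min(0).round(1),t.max(0).round(1))
# gray crop enlarged
cv2.imwrite("pics/w2c.png",cv2.resize(im["color"][70:210,260:380],None,fx=4,fy=4,interpolation=cv2.INTER_CUBIC))
E
```

```text
((637.0, 16.5), 10.8, 559, array([637. ,  16.6]), np.float64(51.2)) ((637.0, 16.5), 10.7, 563, array([637. ,  16.6]), np.float64(51.2))
((628.0, -39.9), 10.7, 452, array([627.9, -40.1]), np.float64(51.2)) ((627.9, -40.0), 10.7, 463, array([627.9, -40. ]), np.float64(51.2))
[632.41322691 -59.64965939]
140 132 [631.6 -59. ] [623.1 -58.7 141.1] [641.6 -48.7 150. ]
150 174 [631.6 -59. ] [622.8 -57.7 150.1] [641.5 -48.3 160. ]
160 199 [631.6 -59. ] [622.8 -58.4 160.1] [641.6 -48.5 169.9]
170 232 [631.6 -59.1] [622.7 -57.8 170. ] [641.6 -48.6 179.9]
180 266 [631.6 -59. ] [622.8 -58.3 180. ] [641.6 -48.4 190. ]
190 333 [631.6 -59. ] [622.4 -58.4 190. ] [642.6 -48.4 200. ]
200 398 [631.6 -59. ] [622.4 -58.6 200. ] [642.6 -48.4 210. ]
210 469 [631.6 -59. ] [622.4 -58.3 210. ] [642.6 -48.4 220. ]
220 835 [631.3 -60.9] [621.8 -62.7 220. ] [642.5 -48.3 225. ]
```

View pics/w2c.png

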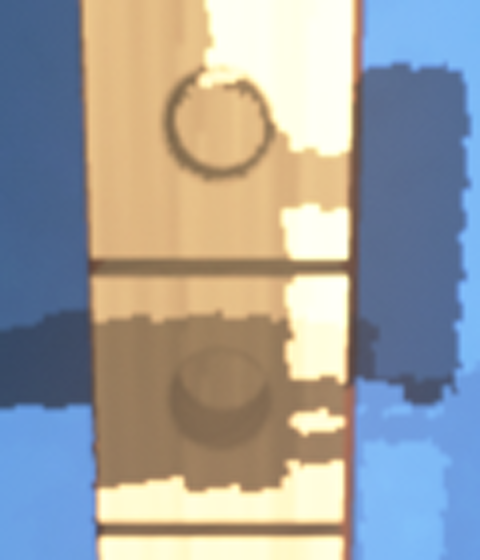

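The crop shows the two rims clearly, at crop (218,124) and (220,398), which agrees with the depth-based circles of radius 10.7 mm. The offset from the punch to hole E is (-3.7, +18.7) mm.

```bash
python3 -m creep '[[[0,-0.12,0.62,0,0],[0,-0.12,0.62,0,0],[0,-0.12,0.62,-1,0],[0,0,0,-2,0],[0,0,0,-2,0],[0,0,0,-2,0],[0,0,0,-1,0],[0,0,0,0,0]]]' 40
python3 - <<'E'
from h import *
im=grab("wrist"); P=cloud(im); cv2.imwrite("pics/w3.png",cv2.resize(im["color"][60:360,220:420],None,fx=2,fy=2))
print(hole(im,P,(637,16.5),51.2),hole(im,P,(628,-40.2),51.2))
Q=P.reshape(-1,3); Q=Q[~np.isnan(Q[:,0])]
o=arm.get_obs(); c=o["eef_pos"][:2]; print(o["eef_pos"])
for a in range(60,140,10):
    t=Q[(np.hypot(*(Q[:,:2]-c).T)<13)&(Q[:,2]>a)&(Q[:,2]<a+10)]
    if len(t)>5:
        f=least_squares(lambda c:np.hypot(*(t[:,:2]-c).T)-10,c,loss="soft_l1"); print(a,len(t),f.x.round(1),t[:,2].min())
E
```

```text
time: 6.97
eef_pos: [627.9, -40.8, 296.0]
orientation: [[0.159, 0.987, -0.004], [0.987, -0.159, 0.0], [-0.0, -0.004, -1.0]]
force: [-0.6, -0.0, -2.4]
grip_width: 19.0
gripper_force: 40.0
((636.9, 16.9), 10.7, 944, array([636.9,  17. ]), np.float64(51.2)) ((627.9, -39.0), 10.6, 179, array([631.3, -34.7]), np.float64(51.2))
[628.55458702 -40.9301689  297.65419942]
60 164 [626.2 -40.1] 60.092719725591365
70 184 [626.2 -40.2] 70.07167362155718
80 206 [626.2 -40.2] 80.02216622642959
90 245 [626.2 -40.2] 90.00583101194727
100 281 [626.3 -40.2] 100.02159586611555
110 348 [626.4 -40.2] 110.0216316058829
120 421 [626.5 -40.2] 120.00288812431799
130 652 [626.5 -40.4] 130.00206885281798
```

View pics/w3.png

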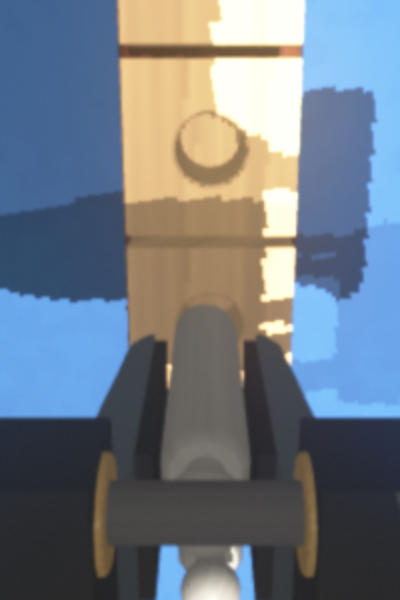

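The rim of hole E shows around the foot at crop (212,305), and hole D is at crop (211,148). The arm had not settled yet, so I let it settle and remeasure.

```bash
cat > m.py <<'E'
from h import *
im=grab("wrist"); P=cloud(im)
print(hole(im,P,(637,16.5),51.2),hole(im,P,(628,-40.2),51.2)[:3])
Q=P.reshape(-1,3); Q=Q[~np.isnan(Q[:,0])]
o=arm.get_obs(); c=o["eef_pos"][:2]; print(o["eef_pos"])
b=int(o["eef_pos"][2]-234)
for a in range(b,b+50,12):
    t=Q[(np.hypot(*(Q[:,:2]-c).T)<13)&(Q[:,2]>a)&(Q[:,2]<a+12)]
    f=least_squares(lambda c:np.hypot(*(t[:,:2]-c).T)-10,c,loss="soft_l1"); print(a,len(t),f.x.round(1))
E
python3 -m creep '[[[0,0,0,0,0],[0,0,0,0,0],[0,0,0,0,0],[0,0,0,0,0],[0,0,0,0,0],[0,0,0,0,0],[0,0,0,0,0],[0,0,0,0,0]]]' 40
python3 m.py
```

```text
time: 7.68
eef_pos: [628.9, -41.3, 298.8]
orientation: [[0.159, 0.987, 0.0], [0.987, -0.159, -0.0], [0.0, 0.0, -1.0]]
force: [-0.6, 0.3, -3.1]
grip_width: 19.1
gripper_force: 40.0
((637.0, 16.9), 10.7, 921, array([636.9,  17. ]), np.float64(51.2)) ((628.0, -39.1), 10.7, 217)
[628.87860877 -41.31937322 298.73138471]
64 194 [628.  -40.8]
76 236 [628.  -40.8]
88 268 [628.  -40.8]
100 326 [628.  -40.9]
112 426 [628.1 -40.8]
```

```bash
python3 -m creep '[[[0,-0.02,0.05,0,0],[0,0,0,-0.4,0],[0,0,0,-0.4,0],[0,0,0,-0.4,0],[0,0,0,-0.4,0],[0,0,0,-0.4,0],[0,0,0,0,0],[0,0,0,0,0]]]' 40
```

```text
time: 8.4
eef_pos: [628.6, -40.8, 278.4]
orientation: [[0.159, 0.987, -0.001], [0.987, -0.159, 0.0], [-0.0, -0.001, -1.0]]
force: [-0.2, 0.1, -1.5]
grip_width: 18.8
gripper_force: 40.0
```

```bash
python3 -m creep '[[[0,0,0,-0.5,0],[0,0,0,-0.5,0],[0,0,0,-0.5,0],[0,0,0,-0.5,0],[0,0,0,-0.5,0],[0,0,0,-0.4,0],[0,0,0,0,0],[0,0,0,0,0]]]' 40
```

```text
time: 9.07
eef_pos: [628.7, -40.8, 249.4]
orientation: [[0.159, 0.987, -0.0], [0.987, -0.159, 0.0], [-0.0, -0.0, -1.0]]
force: [-0.3, 0.1, -2.8]
grip_width: 19.0
gripper_force: 40.0
```

```bash
python3 -m creep '[[[0,0,0,-0.06,0],[0,0,0,0,0],[1,0,0,0,0],[1,0,0,0,0],[1,0,0,0,0],[1,0,0,0,0],[1,0,0,0,0],[1,0,0,0,0]]]' 40
python3 -m creep '[[[1,0,0,0,0],[1,0,0,0,0],[1,0,0,2,0],[1,0,0,2,0],[1,0,0,2,0],[1,0,0,2,0],[1,0,0,2,0],[1,0,0,2,0]]]' 40
python3 -m creep '[[[1,-2.5,-0.5,1,0],[1,-2.5,-0.5,0,0],[1,-2.5,-0.5,0,0],[1,-2.5,-0.5,0,0],[1,-2.5,-0.5,0,0],[1,-2.5,-0.5,0,0],[1,-2.5,-0.5,0,0],[1,-1,-3,0,0]]]' 40
python3 -m creep '[[[1,0,-2,0,0],[1,0,0,-2,0],[1,0,0,-2,0],[1,0,0,-1,0],[1,0,0,0,0],[1,0,0,0,0],[1,0,0,0,0],[1,0,0,0,0]]]' 40
python3 - <<'E'
from h import *
im=grab("wrist"); P=cloud(im); P[P[...,2]>150]=np.nan; o=arm.get_obs();print(o["eef_pos"])
print(shank(P,(445.7,-71.6),8,78))
im=grab("scene");P=cloud(im);cv2.imwrite("pics/s1.png",cv2.resize(im["color"][150:300,230:440],None,fx=3,fy=3))
for g in [(628,-40),(647,75)]:print(shank(P,g,58,88))
E
```

```text
time: 9.73
eef_pos: [628.7, -40.8, 249.2]
orientation: [[0.159, 0.987, 0.0], [0.987, -0.159, -0.0], [0.0, 0.0, -1.0]]
force: [0.3, 0.2, -0.4]
grip_width: 56.2
gripper_force: 0.0
time: 10.4
eef_pos: [628.6, -40.8, 370.1]
orientation: [[0.159, 0.987, -0.0], [0.987, -0.159, 0.0], [0.0, -0.0, -1.0]]
force: [0.4, 1.4, -0.3]
grip_width: 90.9
gripper_force: 0.0
time: 11.07
eef_pos: [440.9, -104.1, 378.7]
orientation: [[0.157, 0.988, -0.001], [0.988, -0.157, 0.001], [0.001, -0.002, -1.0]]
force: [0.8, -0.6, -0.4]
grip_width: 91.1
gripper_force: 0.0
time: 11.73
eef_pos: [444.1, -125.7, 330.0]
orientation: [[0.159, 0.987, 0.001], [0.987, -0.159, -0.0], [-0.0, 0.001, -1.0]]
force: [0.2, 0.7, 0.9]
grip_width: 91.2
gripper_force: 0.0
[ 444.02662585 -125.75409719  329.98689106]
(array([445.4, -71.6]), 183, np.float64(0.1), np.float64(105.5))
(array([629.3, -38.5]), 99, np.float64(0.65), np.float64(114.6))
(array([647.5,  75.5]), 107, np.float64(0.62), np.float64(114.9))
```

View pics/s1.png

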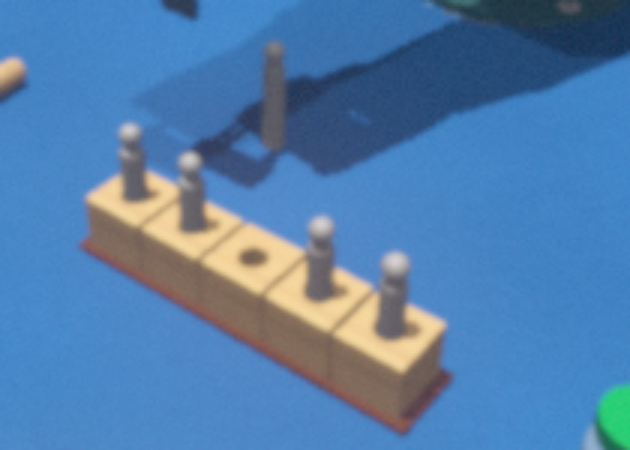

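The first punch is home: crop (190,160) shows it level with its neighbours at 114.6 mm. The empty hole is at (252,257) and the second loose punch stands at (273,100).

```bash
python3 -m creep '[[[1,0.1,1.8,0,0],[1,0,1.8,0,0],[1,0,1.8,0,0],[1,0,0,0,0],[1,0,0,-1.5,0],[1,0,0,-1.5,0],[1,0,0,-1.5,0],[1,0,0,-1.5,0]]]' 40
python3 -m creep '[[[1,0,0,-1.5,0],[1,0,0,-1.6,0],[1,0,0,0,0],[0,0,0,0,0],[0,0,0,0,0],[0,0,0,0,0],[0,0,0,0,0],[0,0,0,0,0]]]' 40
python3 -m creep '[[[0,0,0,0,0],[0,0,0,0,0],[0,0,0,0,0],[0,0,0,0,0],[0,0,0,0,0],[0,0,0,0,0],[0,0,0,0,0],[0,0,0,0,0]]]' 40
python3 -m creep '[[[0,0,0,0,0],[0,0,0,0,0],[0,0,0,0,0],[0,0,0,0,0],[0,0,0,0,0],[0,0,0,0,0],[0,0,0,0,0],[0,0,0,0,0]]]' 40
```

```text
time: 12.5
eef_pos: [444.9, -72.1, 269.0]
orientation: [[0.159, 0.987, 0.001], [0.987, -0.159, -0.0], [-0.0, 0.001, -1.0]]
force: [0.6, 0.4, 0.1]
grip_width: 91.1
gripper_force: 0.0
time: 13.17
eef_pos: [444.9, -71.9, 238.8]
orientation: [[0.159, 0.987, 0.001], [0.987, -0.159, -0.0], [-0.0, 0.001, -1.0]]
force: [-0.1, -0.2, 0.3]
grip_width: 60.7
gripper_force: 0.0
time: 13.83
eef_pos: [444.7, -71.8, 238.1]
orientation: [[0.159, 0.987, -0.0], [0.987, -0.159, 0.0], [0.0, -0.0, -1.0]]
force: [-1.4, 0.3, 1.4]
grip_width: 19.0
gripper_force: 40.0
time: 14.5
eef_pos: [444.7, -71.8, 238.1]
orientation: [[0.159, 0.987, -0.0], [0.987, -0.159, 0.0], [0.0, -0.0, -1.0]]
force: [-0.9, 0.2, 0.6]
grip_width: 18.7
gripper_force: 40.0
```

```bash
python3 -m creep '[[[0,0,0,2,0],[0,0,0,2,0],[0,0,0,2,0],[0,0,0,2,0],[0,0,0,2,0],[0,0,0,2,0],[0,0,0,2,0],[0,0,0,0,0]]]' 40
python3 -m creep '[[[0,2.4,0.85,0,0],[0,2.4,0.85,0,0],[0,2.4,0.85,0,0],[0,2.4,0.85,0,0],[0,2.4,0.85,0,0],[0,2.4,0.85,0,0],[0,2.4,0.85,0,0],[0,2.4,0.85,0,0]]]' 40
python3 -m creep '[[[0,0,0,0,0],[0,0,0,0,0],[0,0,0,0,0],[0,0,0,0,0],[0,0,0,0,0],[0,0,0,0,0],[0,0,0,0,0],[0,0,0,0,0]]]' 40
python3 m.py
```

```text
time: 15.17
eef_pos: [445.5, -72.0, 381.3]
orientation: [[0.159, 0.987, 0.005], [0.987, -0.159, -0.001], [-0.0, 0.005, -1.0]]
force: [0.5, -0.2, -0.8]
grip_width: 19.3
gripper_force: 40.0
time: 15.83
eef_pos: [637.6, -3.3, 376.4]
orientation: [[0.159, 0.987, -0.001], [0.987, -0.159, 0.0], [-0.0, -0.001, -1.0]]
force: [-0.8, 0.0, -1.7]
grip_width: 19.0
gripper_force: 40.0
time: 16.5
eef_pos: [636.5, -4.0, 378.3]
orientation: [[0.16, 0.987, 0.0], [0.987, -0.16, -0.0], [0.0, 0.0, -1.0]]
force: [0.4, -0.4, -2.0]
grip_width: 19.5
gripper_force: 40.0
((636.9, 17.1), 10.6, 459, array([637. ,  17.1]), np.float64(51.2)) ((0, 0), 0, 0)
[636.55874411  -3.91358567 378.28092899]
144 203 [635.9  -3.5]
156 230 [635.9  -3.5]
168 276 [635.8  -3.5]
180 329 [635.8  -3.5]
192 442 [635.8  -3.5]h.py:33: RuntimeWarning: Mean of empty slice.
  return (round(cx,1),round(cy,1)),round(R,1),len(c),c.mean(0).round(1),np.median(P[top][:,2]).round(1)
  ret = um.true_divide(
```

```bash
python3 -m creep '[[[0,0.04,0.68,0,0],[0,0.04,0.68,0,0],[0,0.04,0.68,-1,0],[0,0,0,-2,0],[0,0,0,-2,0],[0,0,0,-2,0],[0,0,0,-1,0],[0,0,0,0,0]]]' 40
python3 -m creep '[[[0,0,0,0,0],[0,0,0,0,0],[0,0,0,0,0],[0,0,0,0,0],[0,0,0,0,0],[0,0,0,0,0],[0,0,0,0,0],[0,0,0,0,0]]]' 40
python3 m.py 2>&1 | grep -v Warn
```

```text
time: 17.22
eef_pos: [637.1, 17.1, 295.3]
orientation: [[0.159, 0.987, -0.004], [0.987, -0.159, 0.0], [-0.001, -0.004, -1.0]]
force: [-0.5, -0.7, -1.8]
grip_width: 19.1
gripper_force: 40.0
time: 17.88
eef_pos: [637.9, 16.5, 298.3]
orientation: [[0.159, 0.987, 0.0], [0.987, -0.159, -0.0], [0.0, 0.0, -1.0]]
force: [-0.1, 0.0, -1.5]
grip_width: 19.3
gripper_force: 40.0
  return (round(cx,1),round(cy,1)),round(R,1),len(c),c.mean(0).round(1),np.median(P[top][:,2]).round(1)
  ret = um.true_divide(
  return _methods._mean(a, axis=axis, dtype=dtype,
  ret = ret.dtype.type(ret / rcount)
((637.1, 17.5), 10.6, 197, array([637.4,  23.2]), np.float64(51.3)) ((0, 0), 0, 0)
[637.88436463  16.54741458 298.19495287]
64 196 [637.3  17. ]
76 237 [637.2  17. ]
88 278 [637.2  17. ]
100 327 [637.1  17. ]
112 435 [637.1  17. ]
```

Aligned to within about 0.3 mm, so I insert it.

```bash
python3 -m creep '[[[0,-0.02,0,-0.4,0],[0,0,0,-0.4,0],[0,0,0,-0.4,0],[0,0,0,-0.4,0],[0,0,0,-0.4,0],[0,0,0,0,0],[0,0,0,0,0],[0,0,0,0,0]]]' 40
```

```text
time: 18.6
eef_pos: [637.8, 16.6, 278.2]
orientation: [[0.159, 0.987, 0.0], [0.987, -0.159, 0.0], [0.0, 0.0, -1.0]]
force: [0.1, -0.3, -2.3]
grip_width: 19.2
gripper_force: 40.0
```

```bash
python3 -m creep '[[[0,0,0,-0.5,0],[0,0,0,-0.5,0],[0,0,0,-0.5,0],[0,0,0,-0.5,0],[0,0,0,-0.5,0],[0,0,0,-0.4,0],[0,0,0,0,0],[0,0,0,0,0]]]' 40
python3 -m creep '[[[0,0,0,-0.05,0],[0,0,0,0,0],[1,0,0,0,0],[1,0,0,0,0],[1,0,0,0,0],[1,0,0,0,0],[1,0,0,0,0],[1,0,0,0,0]]]' 40
```

```text
time: 19.27
eef_pos: [637.7, 16.6, 248.8]
orientation: [[0.159, 0.987, -0.0], [0.987, -0.159, 0.0], [-0.0, -0.0, -1.0]]
force: [-0.2, 0.5, -2.4]
grip_width: 19.3
gripper_force: 40.0
time: 19.93
eef_pos: [637.7, 16.6, 248.7]
orientation: [[0.159, 0.987, 0.0], [0.987, -0.159, 0.0], [0.0, 0.0, -1.0]]
force: [0.0, 0.5, 0.7]
grip_width: 56.5
gripper_force: 0.0
```

```bash
python3 -m creep '[[[1,0,0,0,0],[1,0,0,0,0],[1,0,0,2,0],[1,0,0,2,0],[1,0,0,2,0],[1,0,0,2,0],[1,0,0,2,0],[1,0,0,2,0]]]' 40
python3 -m creep '[[[1,-2,0,2,0],[1,-2,0,2,0],[1,-2,0,2,0],[1,-2,0,0,0],[1,-2,0,0,0],[1,-2,0,0,0],[1,-2,0,0,0],[1,0,0,0,0]]]' 40
python3 - <<'E'
from h import *
im=grab("scene");P=cloud(im);cv2.imwrite("pics/s2.png",cv2.resize(im["color"][150:330,230:520],None,fx=2.5,fy=2.5))
for g in [(619,-96),(628,-40),(637,17),(647,75),(656,132)]:print(shank(P,g,58,88))
E
```

```text
time: 20.6
eef_pos: [637.6, 16.6, 369.6]
orientation: [[0.159, 0.987, -0.0], [0.987, -0.159, 0.0], [0.0, -0.0, -1.0]]
force: [0.3, -0.1, 0.9]
grip_width: 90.9
gripper_force: 0.0
time: 21.27
eef_pos: [495.0, 16.6, 428.3]
orientation: [[0.159, 0.987, -0.001], [0.987, -0.159, -0.0], [-0.0, -0.001, -1.0]]
force: [-0.2, 0.2, 0.8]
grip_width: 91.2
gripper_force: 0.0
(array([620.1, -96.2]), 90, np.float64(0.64), np.float64(114.6))
(array([629.4, -38.2]), 100, np.float64(0.73), np.float64(115.3))
(array([638.4,  18.8]), 105, np.float64(0.65), np.float64(115.0))
(array([647.7,  75.4]), 106, np.float64(0.56), np.float64(115.0))
(array([656.8, 132.7]), 107, np.float64(0.52), np.float64(115.0))
```

View pics/s2.png

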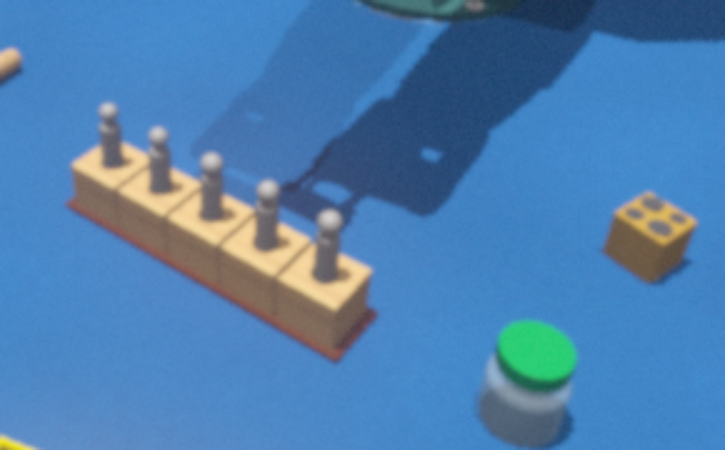

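All five punches stand in one row from crop (108,105) to (328,218), at the same height and 58 mm apart. The jar and the brass block have not moved.

```bash
python3 -c "
from station import arm
print(arm.hand_in())"
```

```text
the job is handed in; nothing more can be done
None
```

Both loose punches are fully home in the two empty sockets, the kept punches and the other things on the bench were left where they were, and I handed the job in at about 21 s; no verdict came back.

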